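# Start the vacuum drying of a washed record

## Robot

A 6-joint arm with a two-finger parallel gripper is mounted at the origin on the work surface. World frame = base frame: x ahead of the robot, y to its left, z up, the work surface at z = 0. Lengths are in m, angles in rad, forces in N, time in s.
With the tool pointing down it reaches from about 0.425 to 0.95 m from the base axis. Payload 3.5 kg.
Tool frame: the origin (TCP) lies at the very end of the fingers, on their centre line; the grasp point (between the pads) lies 19 mm behind it (ctrl.pinch_z is the distance from the TCP to the grasp point, in m); z points along the fingers, y is the line along which they close (so a half turn about z gives the same grasp; the last joint's range is limited). The gripper opens to 85 mm and grips with 20 to 120 N. Pads are 22 mm wide; open, the fingers measure 114 mm over their backs; the gripper's body (76 mm by 85 mm) begins 54 mm behind the grasp point. The pads swing forward as they close: fully open they stand 13 mm farther back than shut.
Start: joints at [-1.391, 0.286, 1.577, -0, 1.279, -0.15], TCP at [0.219, -0.639, 0.231] pointing down, gripper open.
Joint ranges: [-2.77, 2.77], [-0.9, 2.22], [0.21, 2.48], [-1.53, 4.67], [0.24, 2.81], [-2.84, 2.84]. Speed limits (rad/s): [2.79, 2.79, 3.14, 3.14, 3.14, 3.14].

## Interface

Orientations are given as a unit quaternion [x, y, z, w].
In Python, from plant import ctrl gives the robot as it stands. The module is installed in compiled form; this text tells all that it offers.
- The arm moves only by the shell command python3 -m crank 'ROWS' [OPENING] [FORCE]. ROWS is JSON, a list of rows, each a list of 6 numbers: the shift along the tool's x, y, z in cm, then the turn, a rotation vector about the tool's x, y, z in rad. In form: [[tx, ty, tz, rx, ry, rz], ...]. A call has 1 to 10 rows; each row is the pose to reach, as a shift and turn from the pose commanded when the call began, along the tool's axes at that moment; what a row does not reach only later rows make up. A row lasts 1/10 s, in which the tool goes at most 50 mm and 8.59 degrees, less where a joint would pass 70% of its speed; a pose out of reach is approached as far as the arm can. A call with a gripper value outside its range is refused whole. OPENING is the opening, from 0 (shut) to 1 (fully open), set as the call begins (- or left out, the last holds). The fingers move at their own pace and stop on an object; FORCE is the grip in N (left out, the last holds). Time passes only in rows, so rows that repeat a pose let the fingers close. It gives the time, the measured TCP pose, the force, the opening and the grip force at its end, in the units of the state.
- ctrl.get_state(): the state, without advancing time (a new reading comes with each control period).
- ctrl.read_camera(name): name is "side" or "top"; returns (picture, depth): 384x512x3 uint8, blue, green, red; 384x512 float32, m along the optical axis (not along the pixel's ray), 0 where there is no reading.
- ctrl.camera_info(name): a dict with "K" (3x3 intrinsics, pixels), "k1" (the pictures are not rectified: a ray, as slopes to the right and down, at radius r is drawn at 1 + k1 r^2 times it, then the intrinsics apply), "origin" and "orientation" of the camera in the world. Camera axes: x right, y down, z forward; pixel columns grow to the right and rows downward; lengths in m; the calibration is good to about 2 mm. A picture is of the moment at which its call begins. camera_info takes no time and is no camera call.
- ctrl.sign_off(): hands the job in; it is judged then, once.
The state is a dict: "time": time; "qpos": joint angles; "dq": joint speeds; "joint_efforts": joint torques, N m; "eef_pos": TCP position; "tcp_rot": TCP orientation; "contact_force": force on the tool from outside, world axes, zero at the start; "wrist_torque": the same for the moment, N m; "opening": opening from 0.0 (shut) to 1.0 (fully open); "finger_force": force on a finger pad.
Only numpy, scipy, OpenCV 4.12 (cv2) and the standard library are available. Lean on these libraries where they do the work, as an engineer would, in place of code of your own. Each camera call takes 0.05 s, during which the arm holds its last target. There are 200 camera calls.

## Task

Start drying the washed record on the vacuum unit with light fingertip touches: press the far end of the red platter rocker fully down, then push the suction wand round over the record until it points at the record's centre, and only then press the far end of the black pump rocker fully down. Lift nothing, keep your fingers off the record, and leave the clamp on its label, the brush, the funnel and the bottle where they are.

Things in the scene. Friction and masses are not known exactly. Their poses are not given: they have to be found in the camera images.
- unit: Fixed dark vacuum record-cleaning unit, a box 400 (x) by 410 (y) by 140 mm high. Origin: centre of its underside. Its x points away from the robot (yaw up to 0.22 rad), y left, z up; deck at z = 140 mm. The two rockers sit side by side on the near right of the deck, the brush on the near left. Motor and pump are not simulated: nothing turns or sucks when switched on.
- record: Black 302 mm record, 3 mm thick, with an orange 100 mm label, lying fixed on the unit's platter. Origin: on its centre axis, at its underside; its top is at z = 158 mm. Fingers must not touch it.
- platter_switch: Black bezel of the platter switch, 58 mm (unit's x) by 36 mm (unit's y) by 6 mm high, fixed on the deck; carries the RED paddle. Origin: centre of its underside, at z = 140 mm. Axes as the unit's. Platter and pump switch may be in either place, left or right, 90 mm apart.
- platter_rocker (a joint): RED rocker paddle, 46 mm long (unit's x), 26 mm wide, hinged across its middle. 0 = off: near half level, far half (with a small white bar) up, its end 7 mm higher. Pressing the far half down raises the value to 0.30 rad = on, its stop: far half level, face 4.5 mm above the bezel. Friction only, 2 to 3 N; stays where left. Past the stop its rubber seal gives 1 mm per 4 N, up to 4 mm.
- platter_press (a point): Point on the face of the red paddle's far half, 15 mm beyond its hinge: the spot to press, moves with the paddle. About z = 155 mm when off, 150.5 mm when fully on.
- pump_switch: Black bezel of the pump switch, same size and make as the platter switch; carries the BLACK paddle. Origin: centre of its underside, at z = 140 mm.
- pump_rocker (a joint): BLACK rocker paddle of the pump switch, same as the red one: 0 = off, far half standing up; 0.30 rad = on, far half pressed fully down. Same seal and friction.
- pump_press (a point): Point on the face of the black paddle's far half, 15 mm beyond its hinge: the spot to press, moves with the paddle. About z = 155 mm when off, 150.5 mm when fully on.
- wand: Suction wand: straight aluminium tube 22 mm wide, 24 mm high (z = 166 to 190 mm, 8 mm above the record; felt strips 3 mm lower), reaching 140 mm from its upright pivot; black cap on the pivot (34 mm across, top z = 199 mm), black tip. Origin: pivot axis, at the tube's underside; the tube runs along its -x. It only rests in its pivot: it swings level and could be lifted out, but must not be.
- wand_swing (a joint): Swing of the wand about its upright pivot, counterclockwise from above. 0 = parked beside the record, pointing along the unit's -x (to the robot); 1.571 rad = over the record, pointing straight at its centre; stop at 1.74. Starts between 0 and 0.4. Light friction (about 0.5 N at 100 mm from the pivot); stays where it is left.
- wand_head (a point): Point on the middle of the wand's top face, 100 mm from the pivot axis, z = 190 mm; moves with the wand.
- wand_post (a point): Fixed point on the wand's pivot axis, at z = 190 mm. It lies 190 mm to the left (unit's +y) of the record's centre.
- clamp: Loose dark steel record clamp, a stepped disc 64 mm across and 36 mm high, resting on the middle of the label. Origin: centre of its underside. The wand passes it with 16 mm to spare. Leave it.
- brush: Loose beech record brush, 116 mm long (its y), 34 mm wide, 32 mm high, lying on the deck's near left. Origin: centre of its underside. Leave it.
- funnel: Loose red plastic funnel, 124 mm across, in a tin stand 92 mm across, 104 mm high in all, on the table to the right of the unit. Origin: centre of its underside. Leave it.
- bottle: Loose amber bottle, 60 mm across, 170 mm high, on the table to the left of the unit. Origin: centre of its underside. Leave it.

How it is judged:
On the way, in this order (a step that is already met when the one before it is completed fails the run):
1. the red platter rocker is pressed on while the wand is still parked (value of joint platter_rocker above 0.24 rad and value of joint wand_swing below 0.6 rad and value of joint pump_rocker below 0.1 rad), for 0.1 s.
2. the wand is over the record, pointing at its centre, with the pump still off (value of joint wand_swing above 1.42 rad and value of joint platter_rocker above 0.24 rad and value of joint pump_rocker below 0.1 rad), for 0.2 s.
3. the black pump rocker is pressed on (value of joint pump_rocker above 0.24 rad and value of joint wand_swing above 1.42 rad), for 0.1 s.
At the end, for the whole second after the job is handed in: Both rockers are on (0.24 rad or more of their 0.30), the wand rests in its pivot over the record within 0.17 rad of pointing at the centre, and clamp (8 mm), brush (15 mm), funnel and bottle (20 mm) are where they were (all of step 3 and value of joint platter_rocker above 0.24 rad and velocity of joint wand_swing between -0.05 and 0.05 rad/s and height (world z) of wand_head below 0.194 m and distance of clamp from where it was at the start of the episode below 0.008 m and distance of brush from where it was at the start of the episode below 0.015 m and distance of each of funnel, bottle from where it was at the start of the episode below 0.02 m); the robot touches nothing.
It fails at once if the fingers or the arm touch the record (contact force between any of the fingers, the arm and record above 0.5 N).
It fails at once if the wand is lifted in its pivot by more than 8 mm (height (world z) of wand_head above 0.198 m).
It fails at once if the wand is pushed or squeezed with more than 15 N, or a switch pressed with more than 25 N (contact force between the fingers and wand above 15 N or contact force between the fingers and platter_switch above 25 N or contact force between the fingers and pump_switch above 25 N).
It fails at once if the pump is switched on before the wand is over the record (value of joint pump_rocker above 0.15 rad and value of joint wand_swing below 1.36 rad).
It fails at once if the clamp, brush, funnel or bottle is moved (distance of clamp from where it was at the start of the episode above 0.008 m or distance of brush from where it was at the start of the episode above 0.015 m or distance of any of funnel, bottle from where it was at the start of the episode above 0.02 m).
It also fails if it takes over 61 s, if anything falls off the work surface, if the arm or the gripper's body presses on something with over 40 N, if the wrist force passes 120 N, or if a joint passes its speed limit or range.

## Working session

There is one attempt and no reset: what is moved stays moved. The work goes in short steps, Python scripts to look and compute and a shell command to move; the robot and the scene stay as the last step left them, time stands still between calls to the robot, and variables do not carry over. Pictures are saved under pics/ and viewed, at most 10 in all, crops included, and the job is handed in when it is done.

```bash
mkdir -p pics; cat > h.py <<'E'
import numpy as np,cv2
from scipy.spatial.transform import Rotation as R
from plant import ctrl
def ray(name,px):
    c=ctrl.camera_info(name);K=np.array(c["K"]);k=c["k1"]
    px=np.atleast_2d(np.array(px,float))
    s=cv2.undistortPoints(px[:,None],K,np.array([k,0,0,0,0.]))[:,0]
    q=np.array(c["orientation"]);M=R.from_quat(q).as_matrix() if q.size==4 else q
    return np.array(c["origin"]),np.c_[s,np.ones(len(s))]@M.T,s
def onplane(name,px,z):
    o,d,_=ray(name,px);return o+d*((z-o[2])/d[:,2])[:,None]
def bydepth(name,px,dep):
    o,d,_=ray(name,px);p=np.atleast_2d(px).astype(int)
    return o+d*dep[p[:,1],p[:,0]][:,None]
E
python3 - <<'E'
from h import *
for n in("top","side"):
    im,d=ctrl.read_camera(n);cv2.imwrite(f"pics/{n}0.png",im);np.savez(f"{n}0.npz",im=im,d=d)
    print(n,ctrl.camera_info(n))
print(ctrl.get_state())
E
```

```text
top {'K': array([[386.42766435,   0.        , 250.1422895 ],
       [  0.        , 386.42766435, 187.65366961],
       [  0.        ,   0.        ,   1.        ]]), 'k1': -0.07812384553012287, 'origin': array([ 0.39736877, -0.0216594 ,  1.18250477]), 'orientation': array([ 0.70517245, -0.70425644,  0.05279842, -0.06298423])}
side {'K': array([[432.3293563 ,   0.        , 260.01928799],
       [  0.        , 432.3293563 , 185.97125914],
       [  0.        ,   0.        ,   1.        ]]), 'k1': -0.04173655799400003, 'origin': array([0.32281144, 0.70603256, 1.054225  ]), 'orientation': array([-0.14471306,  0.93291655, -0.32650006,  0.04607121])}
{'time': 0.1, 'qpos': array([-1.39101859e+00,  2.87099154e-01,  1.57808336e+00,  4.24891227e-05,
        1.27859801e+00, -1.49987213e-01]), 'dq': array([ 0.00057859, -0.00155081, -0.00230948,  0.00151362,  0.00289792,
       -0.00036485]), 'joint_efforts': array([ 8.06549124e-04, -4.07299411e+01, -2.93698382e+01, -1.56834440e-04,
        3.40408405e-03,  4.90888056e-06]), 'eef_pos': array([ 0.21851378, -0.63800336,  0.23004221]), 'tcp_rot': array([ 9.86438070e-01,  1.64130244e-01,  4.04126488e-06, -1.09411609e-03]), 'contact_force': array([0.61577729, 0.08917948, 0.15350049]), 'wrist_torque': array([-0.0034704 ,  0.04033566,  0.01589576]), 'finger_force': 0.0, 'opening': 0.9973209635539215}
```

View pics/top0.png

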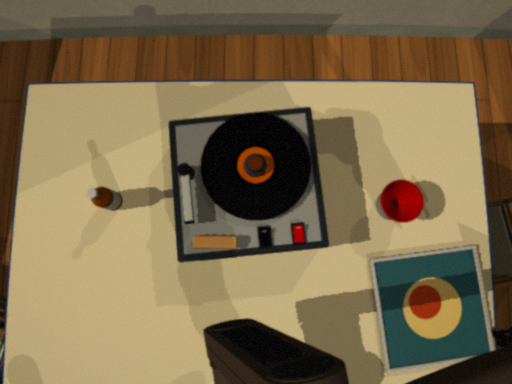

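View pics/side0.png

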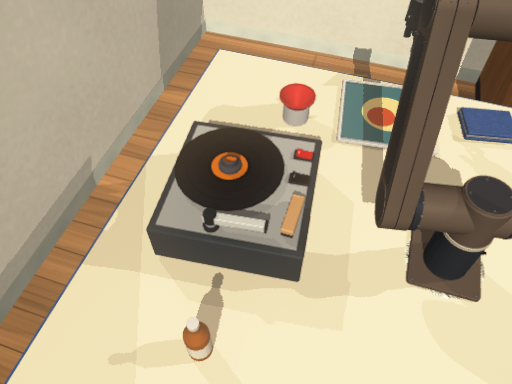

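The top view shows the record at (256,165), the red rocker at (298,233) and the black rocker at (264,236). The wand runs from its pivot at (186,170) to about (188,221), with the brush at (214,242), the funnel at (402,201) and the bottle at (103,198). The side view shows the same layout: red (304,155), black (299,178), cap (209,218), label (230,165).

```bash
python3 - <<'E'
from h import *
T=np.load("top0.npz");S=np.load("side0.npz")
def comp(im,m,near):
    n,l,s,c=cv2.connectedComponentsWithStats(m.astype(np.uint8))
    ok=[i for i in range(1,n) if s[i,4]>=12];i=min(ok,key=lambda i:np.hypot(*(c[i]-near)));return l==i,c[i],s[i]
def masks(im):
    h=cv2.cvtColor(im,cv2.COLOR_BGR2HSV).astype(int);H,s,v=h[...,0],h[...,1],h[...,2]
    return dict(red=((H<5)|(H>174))&(s>150)&(v>80),orange=(H>=5)&(H<20)&(s>200)&(v>100),black=v<45,white=(v>165)&(s<40),dark=v<60)
mt,ms=masks(T['im']),masks(S['im'])
def tri(a,b):
    o1,d1,_=ray("top",a);o2,d2,_=ray("side",b);d1,d2=d1[0],d2[0]
    A=np.c_[d1,-d2];t=np.linalg.lstsq(A,o2-o1,rcond=None)[0];p,q=o1+t[0]*d1,o2+t[1]*d2;return (p+q)/2,np.linalg.norm(p-q)
for n,k,a,b,z in[("red","red",(298,233),(304,155),.152),("black","black",(264,236),(299,178),.152),("cap","black",(186,170),(209,214),.199)]:
    (_,ca,sa),(_,cb,sb)=comp(T['im'],mt[k],a),comp(S['im'],ms[k],b)
    print(n,ca,sa,cb,sb,"tri",*tri(ca,cb),"top",onplane("top",ca,z),"side",onplane("side",cb,z))
# label/record ellipse
for nm,D,m,a in(("top",T,mt,(256,165)),("side",S,ms,(230,165))):
    mk,_,s=comp(D['im'],m["orange"],a)
    c=max(cv2.findContours(mk.astype(np.uint8),0,1)[0],key=len);e=cv2.fitEllipse(c)
    P=onplane(nm,c[:,0].astype(float),.158);print("label",nm,e,P.min(0),P.max(0),onplane(nm,e[0],.158), tri(e[0],e[0])[1] if 0 else "")
# wand by whiteness, in top
for nm,D,m,a in(("top",T,mt,(188,200)),("side",S,ms,(240,222))):
    mk,c,s=comp(D['im'],m["white"],a);print("wand",nm,c,s)
    ys,xs=np.nonzero(mk);pts=np.c_[xs,ys].astype(np.float32);r=cv2.minAreaRect(pts);B=cv2.boxPoints(r)
    print(B.round(1).tolist(),onplane(nm,B,.190).round(3).tolist())
for n,D in(("top",T),("side",S)):
    im=D['im'];c=im[150:260,165:330] if n=="top" else im[120:260,150:330]
    cv2.imwrite(f"pics/{n}c.png",cv2.resize(c,None,fx=4,fy=4,interpolation=cv2.INTER_CUBIC))
# deck edges: unit outline
mk=mt["dark"].copy();mk[:95]=0;mk[265:]=0;mk[:,:160]=0;mk[:,335:]=0
c=max(cv2.findContours(mk.astype(np.uint8),0,1)[0],key=cv2.contourArea);B=cv2.boxPoints(cv2.minAreaRect(c));print("unit",B,onplane("top",B,.14).round(3).tolist())
E
```

```text
red [298.11111111 233.26111111] [293 225  12  18 180] [304.03225806 154.14516129] [296 149  17  11 124] tri [ 0.44642184 -0.13463328  0.14637044] 0.0019122089796672118 top [[ 0.44520928 -0.13412092  0.152     ]] side [[ 0.44660359 -0.12934543  0.152     ]]
black [297.07692308 223.53846154] [292 223  12   3  13] [236.40789474 190.35526316] [ 196  157   78   54 2052] tri [ 0.566127   -0.12592633 -0.05734391] 0.1698981544857063 top [[ 0.47099735 -0.13177103  0.152     ]] side [[0.58585303 0.05231974 0.152     ]]
cap [189.33333333 221.86666667] [185 221   9   3  15] [236.40789474 190.35526316] [ 196  157   78   54 2052] tri [0.50528043 0.14333649 0.2862645 ] 0.08295166091273329 top [[0.47143676 0.14791724 0.199     ]] side [[0.57215029 0.08637389 0.199     ]]
label top ((255.12535095214844, 164.56838989257812), (32.55912780761719, 33.08080291748047), 86.17999267578125) [ 0.58227155 -0.06569283  0.158     ] [0.67962737 0.02926121 0.158     ] [[ 0.63035623 -0.02001158  0.158     ]] 
label side ((229.17071533203125, 165.40721130371094), (25.324596405029297, 33.08174133300781), 86.29654693603516) [ 0.58260805 -0.06517245  0.158     ] [0.68162104 0.02965283 0.158     ] [[ 0.63199385 -0.01933511  0.158     ]] Traceback (most recent call last):
  File "<stdin>", line 23, in <module>
  File "<stdin>", line 5, in comp
ValueError: min() iterable argument is empty
```

```bash
python3 - <<'E'
from h import *
T=np.load("top0.npz");S=np.load("side0.npz")
for n,D in(("top",T),("side",S)):
    im=D['im'];c=im[150:260,165:330] if n=="top" else im[130:250,190:330]
    cv2.imwrite(f"pics/{n}c.png",cv2.resize(c,None,fx=4,fy=4,interpolation=cv2.INTER_CUBIC))
def blob(D,w,f):
    x0,y0,x1,y1=w;g=cv2.cvtColor(D['im'],cv2.COLOR_BGR2GRAY)[y0:y1,x0:x1]
    c=max(cv2.findContours(f(g).astype(np.uint8),0,1)[0],key=cv2.contourArea);c=c+[[[x0,y0]]]
    r=cv2.minAreaRect(c.astype(np.float32));return r,cv2.boxPoints(r)
for nm,D,w,f,z in[("top",T,(254,222,276,252),lambda g:g<60,.15),("side",S,(284,168,316,190),lambda g:g<60,.15),
  ("top",T,(176,160,198,228),lambda g:g>185,.19),("side",S,(200,200,275,240),lambda g:g>175,.19),("top",T,(176,160,198,178),lambda g:g<60,.199),("top",T,(160,95,335,265),lambda g:g<70,.14)]:
    r,B=blob(D,w,f);print(nm,w,np.round(r[0],1),np.round(r[1],1),onplane(nm,r[0],z).round(4),onplane(nm,B,z)[:,:2].round(3).tolist())
E
```

```text
top (254, 222, 276, 252) [264.5 238.5] [25. 21.] [[ 0.4314 -0.045   0.15  ]] [[0.465, -0.017], [0.465, -0.073], [0.399, -0.073], [0.399, -0.017]]
side (284, 168, 316, 190) [298.2 177.9] [18.1  9.4] [[ 0.4411 -0.041   0.15  ]] [[0.462, -0.02], [0.469, -0.052], [0.42, -0.063], [0.414, -0.03]]Traceback (most recent call last):
  File "<stdin>", line 12, in <module>
  File "<stdin>", line 8, in blob
ValueError: max() iterable argument is empty
```

View pics/topc.png

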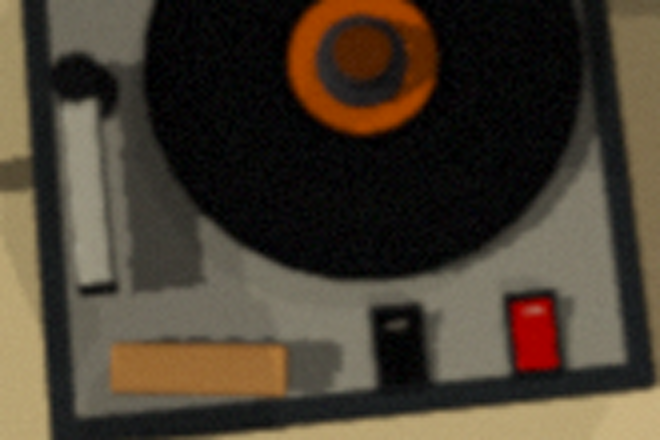

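View pics/sidec.png

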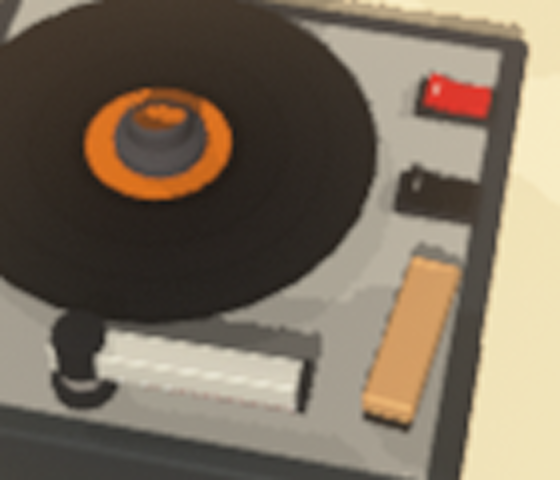

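The top crop shows the wand tube with its midline from about (80,100) to (97,288), and the cap at about (80,78). The white bars are at (397,324) on black and (534,310) on red. The side crop shows the bars at (417,175) on black and (435,88) on red, with the tube running from (100,350) to (303,380).

```bash
python3 - <<'E'
from h import *
t=lambda *p:(np.array(p)+.5)/4-.5+[165,150]
s=lambda *p:(np.array(p)+.5)/4-.5+[190,130]
def tri(a,b):
    o1,d1,_=ray("top",a);o2,d2,_=ray("side",b);d1,d2=d1[0],d2[0]
    k=np.linalg.lstsq(np.c_[d1,-d2],o2-o1,rcond=None)[0];p,q=o1+k[0]*d1,o2+k[1]*d2;return ((p+q)/2).round(4),np.linalg.norm(p-q).round(4)
print("bar black",tri(t(397,324),s(417,175)),onplane("top",t(397,324),.157).round(4))
print("bar red",tri(t(534,310),s(435,88)),onplane("top",t(534,310),.157).round(4))
print("red bezel corners",onplane("top",t([505,295],[553,290],[562,371],[513,375]),.147)[:,:2].round(4).tolist())
print("blk bezel corners",onplane("top",t([371,308],[422,304],[430,385],[380,389]),.147)[:,:2].round(4).tolist())
print("cap",onplane("top",t(80,76),.199).round(4),tri(t(80,76),s(80,328)))
W=onplane("top",t([80,100],[97,285],[98,291]),.19);print("wand",W.round(4).tolist(),np.arctan2(*(W[0]-W[1])[[1,0]]))
print("wand tip tri",tri(t(98,291),s(310,366)))
print("brush",onplane("top",t([110,346],[285,345],[288,394],[112,393]),.172)[:,:2].round(4).tolist())
print("unit near/left/right edges",onplane("top",t([80,415],[650,370],[28,20],[60,430]),.14)[:,:2].round(4).tolist())
# record / unit outline by gray threshold
im=np.load("top0.npz")["im"];g=cv2.cvtColor(im,cv2.COLOR_BGR2GRAY);m=(g<75).astype(np.uint8);m[:95]=0;m[265:]=0;m[:,:160]=0;m[:,335:]=0
B=cv2.boxPoints(cv2.minAreaRect(np.argwhere(m)[:,::-1].astype(np.float32)));P=onplane("top",B,.14)[:,:2];print("unit",B.tolist(),P.round(4).tolist())
for i in range(4):
    d=P[(i+1)%4]-P[i];print(np.linalg.norm(d),np.arctan2(d[1],d[0]))
c=P.mean(0);print(c)
E
```

```text
bar black (array([ 0.4531, -0.0429,  0.1621]), np.float64(0.0029)) [[ 0.4519 -0.0432  0.157 ]]
bar red (array([ 0.4629, -0.1343,  0.1516]), np.float64(0.0029)) [[ 0.4612 -0.1339  0.157 ]]
red bezel corners [[0.4718, -0.1157], [0.4751, -0.1479], [0.4213, -0.153], [0.4187, -0.1203]]
blk bezel corners [[0.4631, -0.0261], [0.4658, -0.0602], [0.4121, -0.0652], [0.4094, -0.032]]
cap [[0.6105 0.1642 0.199 ]] (array([0.6123, 0.1651, 0.1951]), np.float64(0.002))
wand [[0.5963, 0.1654, 0.19], [0.4747, 0.1507, 0.19], [0.4708, 0.15, 0.19]] 0.1197972326117856
wand tip tri (array([0.4715, 0.1492, 0.1956]), np.float64(0.0021))
brush [[0.4363, 0.1443], [0.4373, 0.03], [0.4057, 0.0278], [0.4059, 0.1423]]
unit near/left/right edges [[0.3914, 0.1687], [0.422, -0.2129], [0.6633, 0.2132], [0.3814, 0.1819]]
unit [[157.05979919433594, 121.95003509521484], [313.3222961425781, 104.9649887084961], [328.6749267578125, 246.20925903320312], [172.41244506835938, 263.1943054199219]] [[0.7592, 0.2589], [0.8083, -0.1856], [0.4112, -0.2167], [0.3651, 0.2009]]
0.44712547721396784 -1.4607970118811162
0.39834084642622003 -3.0632212858750023
0.4201591970156709 1.6805396051809625
0.3982933517820474 0.1460853057696745
[0.58594781 0.01436489]
```

```bash
cat >> h.py <<'E'
YAW=.103;PIV=np.array([.6115,.167]);UX=np.array([np.cos(YAW),np.sin(YAW)]);UY=np.array([-UX[1],UX[0]])
RED=np.array([.4467,-.1342])+.015*UX;BLK=np.array([.4376,-.0459])+.015*UX
def swing(s,r=.105,gap=0):
    off=.011+.011*abs(np.sin(s))+.0145*abs(np.cos(s))+gap
    return PIV+(-r*np.cos(s)-off*np.sin(s))*UX+(-r*np.sin(s)+off*np.cos(s))*UY
def rows(*tg):
    st=ctrl.get_state();M=R.from_quat(st["tcp_rot"]);G=R.from_matrix(np.array([[UX[0],UX[1],0],[UX[1],-UX[0],0],[0,0,-1.]]))
    print("t",st["time"],"pos",st["eef_pos"].round(4),"F",st["contact_force"].round(2))
    for p in tg: print((M.inv().apply(np.array(p)-st["eef_pos"])*100).round(2),(M.inv()*G).as_rotvec().round(3),"at",np.round(p,4))
E
python3 -c "
from h import *
rows([*RED,.2],[*RED,.149])"
```

```text
t 0.1 pos [ 0.2185 -0.638   0.23  ] F [0.62 0.09 0.15]
[ 39.36 -39.93   3.1 ] [-0.002 -0.     0.227] at [ 0.4616 -0.1327  0.2   ]
[ 39.36 -39.92   8.2 ] [-0.002 -0.     0.227] at [ 0.4616 -0.1327  0.149 ]
```

```bash
python3 -m crank '[[3,-3,0,0,0,0.1],[6,-6,0,0,0,0.2],[10,-10,0,0,0,0.227],[13,-13,0,0,0,0.227],[16,-16,0,0,0,0.227],[20,-20,0,0,0,0.227],[23,-23,0,0,0,0.227],[26,-26.5,0,0,0,0.227],[30,-30,0,0,0,0.227],[33,-33.5,0,0,0,0.227]]' 0 20
python3 -m crank '[[2,-4,0,0,0,0],[3,-6,1,0,0,0],[4.5,-7.5,2,0,0,0],[4.5,-7.5,2,0,0,0],[4.5,-7.5,2,0,0,0]]'
python3 -c "
from h import *
rows([*RED,.2],[*RED,.149])"
```

```text
time: 1.1
eef_pos: [0.4228, -0.2129, 0.2311]
tcp_rot: [0.999, 0.051, 0.0, -0.0]
contact_force: [0.7, 0.1, -1.3]
opening: 0.003
finger_force: 0.0
time: 1.6
eef_pos: [0.4591, -0.1354, 0.2109]
tcp_rot: [0.999, 0.052, -0.001, -0.0]
contact_force: [-0.4, -1.0, -0.2]
opening: -0.0
finger_force: 0.0
t 1.6 pos [ 0.4591 -0.1354  0.2109] F [-0.44 -1.03 -0.18]
[ 0.28 -0.24  1.09] [-0.     0.001  0.001] at [ 0.4616 -0.1327  0.2   ]
[ 0.29 -0.24  6.19] [-0.     0.001  0.001] at [ 0.4616 -0.1327  0.149 ]
```

```bash
python3 -m crank '[[0.3,-0.2,1,0,0,0],[0.3,-0.2,2,0,0,0],[0.3,-0.2,3,0,0,0],[0.3,-0.2,4,0,0,0],[0.3,-0.2,4.6,0,0,0],[0.3,-0.2,5,0,0,0],[0.3,-0.2,5.3,0,0,0],[0.3,-0.2,5.6,0,0,0],[0.3,-0.2,5.8,0,0,0],[0.3,-0.2,5.8,0,0,0]]'
python3 -m crank '[[0,0,0.1,0,0,0],[0,0,0.1,0,0,0]]'
```

```text
time: 2.6
eef_pos: [0.463, -0.1334, 0.154]
tcp_rot: [0.999, 0.051, 0.001, 0.0]
contact_force: [0.9, 0.0, 1.5]
opening: -0.005
finger_force: 0.7
time: 2.8
eef_pos: [0.4627, -0.1335, 0.1529]
tcp_rot: [0.999, 0.051, 0.001, 0.0]
contact_force: [2.7, -0.5, 2.1]
opening: 0.001
finger_force: 1.1
```

```bash
python3 -m crank '[[0,0,0.1,0,0,0],[0,0,0.2,0,0,0],[0,0,0.25,0,0,0],[0,0,0.3,0,0,0],[0,0,0.3,0,0,0]]'
python3 -m crank '[[0,0,0.05,0,0,0],[0,0,0.1,0,0,0],[0,0,0.1,0,0,0]]'
```

```text
time: 3.3
eef_pos: [0.4625, -0.1335, 0.15]
tcp_rot: [0.999, 0.051, 0.0, 0.0]
contact_force: [1.0, 0.6, 5.3]
opening: 0.0
finger_force: 2.7
time: 3.6
eef_pos: [0.4625, -0.1335, 0.1494]
tcp_rot: [0.999, 0.051, 0.0, 0.0]
contact_force: [0.4, 0.8, 8.3]
opening: 0.004
finger_force: 3.8
```

```bash
python3 -m crank '[[0,0,-2,0,0,0],[0,0,-4,0,0,0],[0,0,-7,0,0,0],[0,0,-8.5,0,0,0],[0,0,-8.5,0,0,0]]'
python3 -c "
from h import *
for g in (.025,):
  p=swing(0,.1,g); rows([*p,.23],[*p,.173])"
```

```text
time: 4.1
eef_pos: [0.4628, -0.1338, 0.2351]
tcp_rot: [0.999, 0.051, 0.001, 0.001]
contact_force: [0.9, -0.7, 0.2]
opening: 0.001
finger_force: 0.0
t 4.1 pos [ 0.4628 -0.1338  0.2351] F [ 0.86 -0.73  0.17]
[  7.88 -33.44   0.46] [ 0.002 -0.002 -0.   ] at [0.5068 0.207  0.23  ]
[  7.86 -33.45   6.16] [ 0.002 -0.002 -0.   ] at [0.5068 0.207  0.173 ]
```

```bash
python3 -m crank '[[1,-4,0,0,0,0],[2,-8,0,0,0,0],[3,-12,0,0,0,0],[4,-16,0,0,0,0],[5,-20,0,0,0,0],[6,-24,0,0,0,0],[7,-28,0,0,0,0],[7.9,-31,0,0,0,0],[7.9,-33.5,0,0,0,0],[7.9,-33.5,0,0,0,0]]'
python3 - <<'E'
from h import *
im,d=ctrl.read_camera("side");cv2.imwrite("pics/s1.png",cv2.resize(im[100:300,150:350],None,fx=3,fy=3,interpolation=cv2.INTER_CUBIC))
p=swing(0,.1,.025); rows([*p,.23],[*p,.173])
E
```

```text
time: 5.1
eef_pos: [0.5048, 0.2102, 0.2306]
tcp_rot: [0.999, 0.053, -0.002, 0.0]
contact_force: [-0.4, -0.3, 1.1]
opening: 0.004
finger_force: 0.0
t 5.15 pos [0.505  0.2088 0.2308] F [0.35 0.15 0.12]
[0.16 0.2  0.08] [0.001 0.004 0.003] at [0.5068 0.207  0.23  ]
[0.19 0.19 5.78] [0.001 0.004 0.003] at [0.5068 0.207  0.173 ]
```

View pics/s1.png

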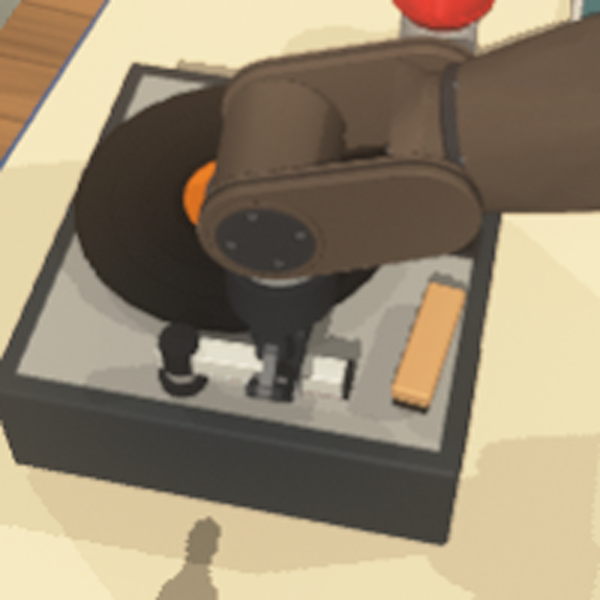

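The picture shows the shut fingers at about (275,385), on the near (left) side of the wand tube, clear of it. Next I lower them beside the tube.

```bash
python3 -m crank '[[0.2,0.2,1.5,0,0,0],[0.2,0.2,3,0,0,0],[0.2,0.2,4,0,0,0],[0.2,0.2,5,0,0,0],[0.2,0.2,5.7,0,0,0],[0.2,0.2,5.7,0,0,0]]'
python3 -c "
from h import *
rows(*[[*swing(s,.105),.173] for s in (0,.15,.3,.45,.6,.75,.9,1.05,1.2,1.35,1.45,1.5,1.55)])"
```

```text
time: 5.75
eef_pos: [0.5079, 0.2058, 0.1747]
tcp_rot: [0.999, 0.051, -0.001, 0.0]
contact_force: [-0.6, -0.3, 0.1]
opening: -0.001
finger_force: 0.0
t 5.75 pos [0.5079 0.2058 0.1747] F [-0.6  -0.27  0.1 ]
[-0.59  2.38  0.18] [ 0.     0.003 -0.001] at [0.5044 0.1816 0.173 ]
[-0.87  3.83  0.18] [ 0.     0.003 -0.001] at [0.5031 0.1668 0.173 ]
[-0.95  5.35  0.18] [ 0.     0.003 -0.001] at [0.5039 0.1517 0.173 ]
[-0.8   6.9   0.18] [ 0.     0.003 -0.001] at [0.507  0.1364 0.173 ]
[-0.4   8.45  0.18] [ 0.     0.003 -0.001] at [0.5125 0.1214 0.173 ]
[0.25 9.96 0.18] [ 0.     0.003 -0.001] at [0.5205 0.1071 0.173 ]
[ 1.15 11.37  0.17] [ 0.     0.003 -0.001] at [0.5309 0.0939 0.173 ]
[ 2.29 12.65  0.17] [ 0.     0.003 -0.001] at [0.5435 0.0823 0.173 ]
[ 3.64 13.75  0.17] [ 0.     0.003 -0.001] at [0.5582 0.0728 0.173 ]
[ 5.19 14.63  0.16] [ 0.     0.003 -0.001] at [0.5744 0.0657 0.173 ]
[ 6.3  15.06  0.16] [ 0.     0.003 -0.001] at [0.586  0.0624 0.173 ]
[ 6.88 15.24  0.16] [ 0.     0.003 -0.001] at [0.5919 0.0613 0.173 ]
[ 7.47 15.38  0.16] [ 0.     0.003 -0.001] at [0.5979 0.0605 0.173 ]
```

```bash
python3 -m crank '[[-0.2,1,0.1,0,0,0],[-0.5,1.7,0.1,0,0,0],[-0.6,2.1,0.1,0,0,0],[-0.6,2.5,0.1,0,0,0],[-0.7,3,0.1,0,0,0],[-0.85,3.6,0.1,0,0,0],[-0.9,4.3,0.1,0,0,0],[-0.95,5,0.1,0,0,0],[-0.95,5.35,0.1,0,0,0]]'
python3 -m crank '[[0.1,0.6,0,0,0,0],[0.15,1.2,0,0,0,0],[0.3,1.9,0,0,0,0],[0.45,2.5,0,0,0,0],[0.6,3.1,0,0,0,0],[0.85,3.7,0,0,0,0],[1.1,4.2,0,0,0,0],[1.2,4.6,0,0,0,0]]'
python3 - <<'E'
from h import *
im,d=ctrl.read_camera("top");cv2.imwrite("pics/t2.png",cv2.resize(im[95:265,160:340],None,fx=3,fy=3,interpolation=cv2.INTER_CUBIC))
rows(*[[*swing(s,.105),.173] for s in (.75,.9,1.05,1.2,1.35,1.45,1.5,1.55)])
E
```

```text
time: 6.65
eef_pos: [0.5046, 0.1514, 0.1753]
tcp_rot: [0.999, 0.051, -0.0, 0.0]
contact_force: [-0.0, -0.2, 0.0]
opening: 0.002
finger_force: 0.3
time: 7.45
eef_pos: [0.5216, 0.1071, 0.1753]
tcp_rot: [0.999, 0.051, -0.0, 0.0]
contact_force: [-0.2, 0.6, 0.3]
opening: 0.001
finger_force: 0.3
t 7.5 pos [0.5217 0.1067 0.1753] F [ 0.58 -0.06  0.66]
[-0.12 -0.05  0.23] [ 0.001  0.    -0.001] at [0.5205 0.1071 0.173 ]
[0.78 1.37 0.23] [ 0.001  0.    -0.001] at [0.5309 0.0939 0.173 ]
[1.92 2.65 0.23] [ 0.001  0.    -0.001] at [0.5435 0.0823 0.173 ]
[3.28 3.75 0.23] [ 0.001  0.    -0.001] at [0.5582 0.0728 0.173 ]
[4.82 4.62 0.23] [ 0.001  0.    -0.001] at [0.5744 0.0657 0.173 ]
[5.94 5.06 0.23] [ 0.001  0.    -0.001] at [0.586  0.0624 0.173 ]
[6.52 5.23 0.23] [ 0.001  0.    -0.001] at [0.5919 0.0613 0.173 ]
[7.11 5.37 0.23] [ 0.001  0.    -0.001] at [0.5979 0.0605 0.173 ]
```

View pics/t2.png

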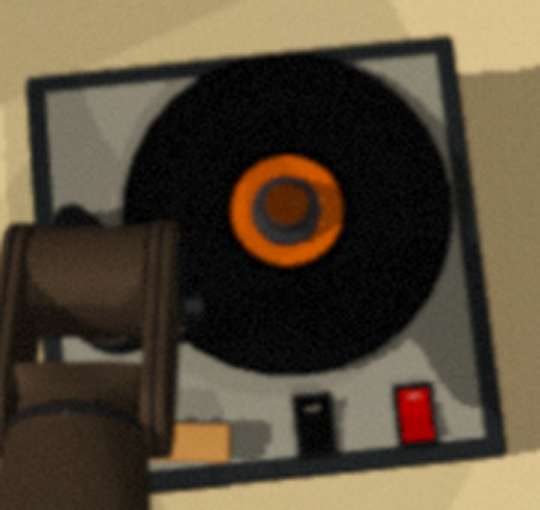

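The picture shows the wand tip swinging with the fingers over the record, at crop (195,307). The clamp at (288,208) and the brush have not moved. I'll carry on round the arc and slow down at the end.

```bash
python3 -m crank '[[0.3,0.6,0.1,0,0,0],[0.8,1.35,0.1,0,0,0],[1.3,2,0.1,0,0,0],[1.9,2.6,0.1,0,0,0],[2.6,3.2,0.1,0,0,0],[3.3,3.75,0.1,0,0,0],[4,4.2,0.1,0,0,0],[4.6,4.5,0.1,0,0,0],[5.1,4.75,0.1,0,0,0],[5.4,4.85,0.1,0,0,0]]'
python3 -m crank '[[0.3,0.15,0,0,0,0],[0.6,0.25,0,0,0,0],[0.9,0.35,0,0,0,0],[1.1,0.4,0,0,0,0],[1.2,0.4,0,0,0,0],[1.3,0.4,0,0,0,0],[1.4,0.45,0,0,0,0],[1.4,0.45,0,0,0,0]]'
python3 - <<'E'
from h import *
im,d=ctrl.read_camera("side");cv2.imwrite("pics/s3.png",cv2.resize(im[100:300,150:350],None,fx=3,fy=3,interpolation=cv2.INTER_CUBIC))
rows(*[[*swing(s,.105),.173] for s in (1.45,1.5,1.55)])
E
```

```text
time: 8.5
eef_pos: [0.5805, 0.0646, 0.1743]
tcp_rot: [0.999, 0.051, -0.0, 0.0]
contact_force: [-0.3, 1.0, -0.2]
opening: 0.0
finger_force: 0.3
time: 9.3
eef_pos: [0.5945, 0.0619, 0.1743]
tcp_rot: [0.999, 0.051, 0.0, -0.0]
contact_force: [0.3, -0.5, -0.1]
opening: -0.003
finger_force: 0.1
t 9.35 pos [0.5944 0.0619 0.1744] F [-0.53 -0.48  0.17]
[-0.84 -0.15  0.14] [-0. -0. -0.] at [0.586  0.0624 0.173 ]
[-0.26  0.03  0.14] [-0. -0. -0.] at [0.5919 0.0613 0.173 ]
[0.33 0.17 0.14] [-0. -0. -0.] at [0.5979 0.0605 0.173 ]
```

View pics/s3.png

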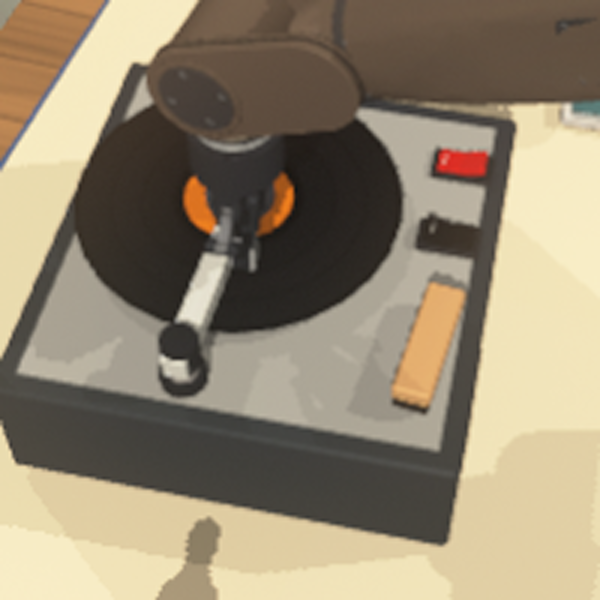

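The picture shows the wand swung over the record from its cap at (180,350), with the tube midline passing roughly (195,310) to (215,258). Next: its angle against the direction to the record centre.

```bash
python3 - <<'E'
from h import *
s=lambda *p:(np.array(p)+.5)/3-.5+[150,100]
# tube top-face edges: gray threshold in image
W=onplane("side",s([192,318],[194,310],[215,258]),.19);print(W.round(3).tolist())
im=cv2.imread("pics/s3.png");g=cv2.cvtColor(im,cv2.COLOR_BGR2GRAY)
c=[]
for r in range(262,316,6):
    x=np.nonzero(g[r,165:240]>135)[0]+165;print(r,x.min(),x.max(),g[r,170:240:6].tolist());c.append((x.mean(),r))
P=onplane("side",s(*c),.19)[:,:2];d=np.polyfit(P[:,1],P[:,0],1);print(P.round(3).tolist(),"swing",np.pi/2-(-np.arctan(d[0])-YAW)*-1, d)
E
```

```text
[[0.612, 0.142, 0.19], [0.614, 0.134, 0.19], [0.616, 0.077, 0.19]]
262 200 226 [41, 40, 37, 37, 32, 157, 204, 204, 204, 179, 113, 45]
268 198 224 [41, 40, 39, 39, 50, 185, 204, 205, 219, 144, 82, 39]
274 195 222 [41, 40, 40, 36, 114, 206, 207, 225, 221, 114, 57, 34]
280 193 220 [42, 40, 40, 48, 182, 204, 208, 226, 183, 99, 33, 36]
286 190 219 [40, 40, 39, 78, 212, 206, 223, 223, 152, 79, 37, 37]
292 188 216 [41, 40, 34, 161, 222, 226, 225, 208, 120, 51, 38, 38]
298 184 213 [41, 40, 68, 221, 225, 226, 225, 167, 96, 34, 35, 37]
304 183 211 [42, 38, 130, 228, 226, 224, 220, 132, 69, 38, 37, 38]
310 180 209 [42, 51, 204, 225, 226, 225, 183, 116, 35, 39, 38, 37]
[[0.617, 0.082], [0.616, 0.089], [0.616, 0.095], [0.615, 0.102], [0.614, 0.108], [0.614, 0.115], [0.615, 0.121], [0.613, 0.128], [0.613, 0.134]] swing 1.5284412119748454 [-0.06071934  0.6212645 ]
```

The swing comes to about 1.53 rad. I'll nudge it 3 mm more, back off, rise and go to the black rocker.

```bash
python3 -m crank '[[0.15,0.05,0,0,0,0],[0.3,0.1,0,0,0,0],[0.3,0.1,0,0,0,0],[0,0.1,0,0,0,0],[-1,0.1,0,0,0,0],[-2.5,0.1,0,0,0,0],[-3,0.1,-2,0,0,0],[-3,0.1,-4,0,0,0],[-3,0.1,-5.5,0,0,0],[-3,0.1,-5.5,0,0,0]]'
python3 -c "
from h import *
rows([*BLK,.21],[*BLK,.149])"
```

```text
time: 10.35
eef_pos: [0.5658, 0.0576, 0.2325]
tcp_rot: [0.999, 0.051, 0.003, 0.0]
contact_force: [0.6, -0.0, -0.3]
opening: 0.0
finger_force: 0.0
t 10.35 pos [0.5658 0.0576 0.2325] F [ 0.58 -0.04 -0.25]
[-12.33   8.98   2.19] [ 0.001 -0.006 -0.   ] at [ 0.4525 -0.0444  0.21  ]
[-12.36   8.97   8.29] [ 0.001 -0.006 -0.   ] at [ 0.4525 -0.0444  0.149 ]
```

```bash
python3 -m crank '[[-3,2.2,0,0,0,0],[-6,4.4,0,0,0,0],[-9,6.6,0,0,0,0],[-11.5,8.5,0,0,0,0],[-12.3,9,0,0,0,0],[-12.3,9,1,0,0,0],[-12.3,9,2,0,0,0],[-12.3,9,2,0,0,0],[-12.3,9,2,0,0,0]]'
python3 - <<'E'
from h import *
im,d=ctrl.read_camera("side");cv2.imwrite("pics/s4.png",cv2.resize(im[100:300,150:350],None,fx=3,fy=3,interpolation=cv2.INTER_CUBIC))
rows([*BLK,.21],[*BLK,.149])
E
```

```text
time: 11.25
eef_pos: [0.4517, -0.0437, 0.2084]
tcp_rot: [0.999, 0.052, -0.001, -0.0]
contact_force: [0.2, -0.3, -0.7]
opening: 0.003
finger_force: 0.0
t 11.3 pos [ 0.4519 -0.0438  0.2089] F [-0.59  0.29 -0.16]
[ 0.06  0.06 -0.11] [-0.001  0.001  0.001] at [ 0.4525 -0.0444  0.21  ]
[0.06 0.06 5.99] [-0.001  0.001  0.001] at [ 0.4525 -0.0444  0.149 ]
```

View pics/s4.png

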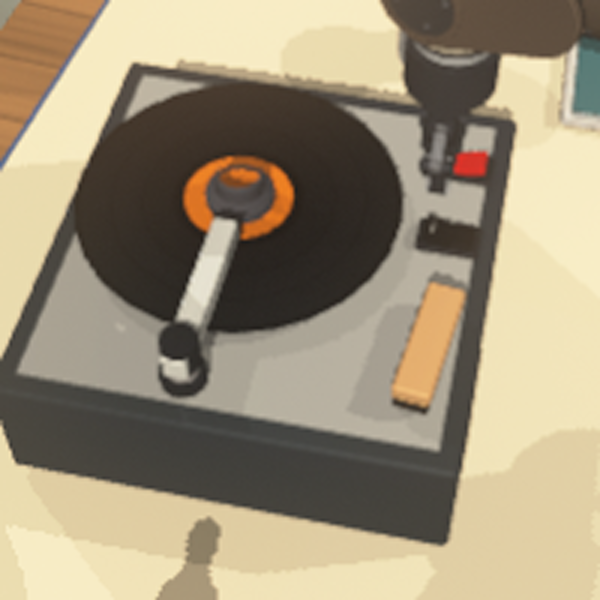

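The picture shows the wand pointing at the clamp at (240,195). The black rocker at (435,232) still has its far half up, and the fingers hover above it. Next I press it.

```bash
python3 -m crank '[[0.1,0.1,1.2,0,0,0],[0.1,0.1,2.4,0,0,0],[0.1,0.1,3.6,0,0,0],[0.1,0.1,4.4,0,0,0],[0.1,0.1,4.9,0,0,0],[0.1,0.1,5.3,0,0,0],[0.1,0.1,5.6,0,0,0],[0.1,0.1,5.8,0,0,0],[0.1,0.1,5.9,0,0,0],[0.1,0.1,5.9,0,0,0]]'
python3 -m crank '[[0,0,0.1,0,0,0],[0,0,0.1,0,0,0]]'
```

```text
time: 12.3
eef_pos: [0.4532, -0.0455, 0.1509]
tcp_rot: [0.999, 0.051, 0.001, 0.0]
contact_force: [1.4, 0.6, 1.7]
opening: -0.005
finger_force: 0.9
time: 12.5
eef_pos: [0.4533, -0.0455, 0.1502]
tcp_rot: [0.999, 0.051, 0.001, 0.0]
contact_force: [1.9, 0.4, 5.0]
opening: 0.002
finger_force: 2.3
```

```bash
python3 -m crank '[[0,0,0.05,0,0,0],[0,0,0.1,0,0,0],[0,0,0.1,0,0,0]]'
python3 -m crank '[[0,0,-2,0,0,0],[0,0,-4,0,0,0],[0,0,-7,0,0,0],[0,2,-8,0,0,0],[0,5,-8,0,0,0],[0,8,-8,0,0,0],[0,11,-8,0,0,0],[0,14,-8,0,0,0],[0,17,-8,0,0,0],[0,17,-8,0,0,0]]'
python3 - <<'E'
from h import *
a,_=ctrl.read_camera("top");b,_=ctrl.read_camera("side")
a=cv2.resize(a[95:265,160:340],(400,378),interpolation=cv2.INTER_CUBIC);b=cv2.resize(b[110:250,190:338],(400,378),interpolation=cv2.INTER_CUBIC)
cv2.imwrite("pics/f.png",np.hstack([a,b]))
E
```

```text
time: 12.8
eef_pos: [0.4533, -0.0455, 0.1495]
tcp_rot: [0.999, 0.051, 0.001, 0.0]
contact_force: [1.4, 1.7, 7.1]
opening: -0.0
finger_force: 3.5
time: 13.8
eef_pos: [0.469, -0.2169, 0.2269]
tcp_rot: [0.999, 0.05, -0.002, -0.0]
contact_force: [-0.5, 1.1, -0.1]
opening: -0.004
finger_force: 0.0
```

View pics/f.png

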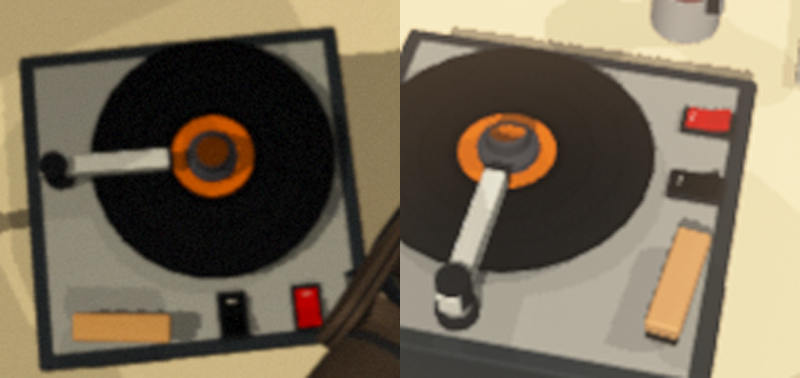

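Both views show the wand pointing at the clamp, (70,165) to (210,155) in the top half. Both rockers, red (708,120) and black (695,186), have their far halves down. Clamp and brush have not moved, and the robot is clear.

```bash
python3 -c "
from plant import ctrl
print(ctrl.sign_off())"
```

```text
the job is handed in; nothing more can be done
None
```

The job is handed in, with no verdict returned: red rocker pressed to its stop, wand pushed round to point at the record's centre (about 1.56 rad estimated), then black rocker pressed to its stop; the clamp and brush looked undisturbed in the final views, and I went nowhere near the funnel or bottle.

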